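# Throw the pawl and fold down a ratchet recipe stand

## Task

Cooking is over: fold the recipe stand down. Its ratchet holds the backrest up, so first push the pawl's weighted lever, under the book ledge, right over to the back until it stays clear of the teeth, and leave it there; then lower the backrest gently, without forcing it, all the way on to its buffers and without disturbing the things round it.

Things in the scene. Friction and masses are not known exactly. Their poses are not given: they have to be found in the camera images.
- stand: Recipe stand: pale wooden foot board (200 x 205 mm, top 16 mm above the worktop), a dark bent-bar frame along each side, 92 mm either side of its middle. It stands firm and does not shift. Origin on the worktop under the middle of the hinge axle; -x points out of its front (the reader's side, roughly towards the robot), +x to its back, y along the axle, z up.
- stand_axle (a point): Middle of the backrest's hinge axle, 105 mm above the worktop. Axes as the stand's.
- backrest (a joint): Hinge of the backrest, rad: 0 = steepest (board 70 degrees above level, leaning to the stand's +x); grows as it is lowered backwards: slope = 1.222 - value; 1.0 = folded (12.7 degrees) on the rubber buffers, a firm stop. About 0.5 N m of friction: it stays where it is left. Toothed quadrant below, 0.14 rad a tooth: with the pawl in, it can be raised but lowers at most one tooth.
- pawl_pin (a point): Middle of the pawl's pin, along the stand's y: 9 mm in front of the axle, 31 mm above the worktop. Axes as the stand's.
- pawl (a joint): Pawl on its pin, rad: 0 = beak at the root of the teeth, 0.15 = clear of them, 0.6 = thrown right back on its stop. Grows as its lever is pushed towards the stand's back. No spring: short of about 0.3 the weighted lever drops back into the teeth, beyond that it falls on to the stop by itself and stays. Well under 1 N moves it while nothing pushes the backrest.
- pawl_knob (a point): Middle of the knob on the pawl's lever: dark steel roller, 15 mm thick, 20 mm long along y, centred 16.5 mm to the +y side of the stand's middle, 62 mm from the pin. In the teeth: 53 mm in front of the axle, 75 mm above the worktop, lever leaning 45 degrees to the front; thrown: 20 and 92 mm. Push level from the front, a little below its middle (from above jams it on its pin).
- ledge_edge (a point): Middle of the front edge of the book ledge, which sticks 61 mm square out of the foot of the board, 240 mm wide, 10 mm thick, with a 16 mm lip (8 mm either way from this point along the board). It turns with the backrest. While that is steep it overhangs the knob: reach the knob from the front with the tool sloping in under the ledge, about 30 degrees from vertical.
- backrest_top (a point): Middle of the backrest's upper edge, on its front face, 125 mm up the board from the axle and 16 mm out. Plain pale wooden board 240 mm wide, 10 mm thick; push on its front face. Axes: x up the slope, y along the axle, z out of the front face. Two small wire page holders stand on the ledge, 88 mm either side of the middle.
- kitchen_timer: Round wind-up kitchen timer, 63 mm wide, 41 mm high, beside the stand; bystander, origin at the centre of its underside.
- garlic_a: Garlic bulb, about 50 mm, at the back; bystander, origin at the centre of its underside.
- mug_a: Speckled mug with a handle, 90 mm wide, 88 mm high; bystander, origin at the centre of its underside.
- stone_bowl: Cream bowl, 138 mm wide, 68 mm high; bystander, origin at the centre of its underside.
- jam_small: Small jar with a black lid, 56 mm wide, 76 mm high; bystander, origin at the centre of its underside.
- marmalade: Taller jar with a black lid, 69 mm wide, 114 mm high; bystander, origin at the centre of its underside.
- pepper_mill: Wooden pepper mill, 58 mm wide, 146 mm high, at the back; bystander, origin at the centre of its underside.
- spice_c: Spice jar with a green cap, 46 mm wide, 105 mm high, beside the stand; bystander, origin at the centre of its underside.

How it is judged:
On the way:
1. the pawl is thrown right back on its stop while the backrest still stands up (value of joint pawl above 0.5 rad and value of joint backrest below 0.6 rad), for 0.2 s.
At the end, for the whole second after the job is handed in: The backrest lies folded on its buffers (joint above 0.95 rad of 1.0, at rest) and the pawl is still thrown back (above 0.5 rad of 0.6) (value of joint backrest above 0.95 rad and velocity of joint backrest between -0.05 and 0.05 rad/s and value of joint pawl above 0.5 rad); the robot touches nothing.
It fails at once if the backrest is slammed (turns faster than 2.5 rad/s) (velocity of joint backrest above 2.5 rad/s).
It fails at once if the stand is forced (the fingers press on it with over 60 N) (contact force between the fingers and stand above 60 N).
It fails at once if a bystander is knocked (moved more than 30 mm) (distance of any of kitchen_timer, garlic_a, mug_a, stone_bowl, jam_small, marmalade, pepper_mill, spice_c from where it was at the start of the episode above 0.03 m).
It also fails if it takes over 38 s, if anything falls off the work surface, if the arm or the gripper's body presses on something with over 40 N, if the wrist force passes 120 N, or if a joint passes its speed limit or range.

## Robot

A 6-joint arm with a two-finger parallel gripper is mounted at the origin on a cart in front of the work surface, level with it; the furniture and walls round the work are solid. World frame = base frame: x ahead of the robot, y to its left, z up, the work surface at z = 0. Lengths are in m, angles in rad, forces in N, time in s.
With the tool pointing down it reaches from about 0.35 to 0.975 m from the base axis. Payload 4.9 kg.
Tool frame: the origin (TCP) lies at the very end of the fingers, on their centre line; the grasp point (between the pads) lies 19 mm behind it (ctrl.grasp_offset is the distance from the TCP to the grasp point, in m); z points along the fingers, y is the line along which they close (so a half turn about z gives the same grasp; the last joint's range is limited). The gripper opens to 85 mm and grips with 20 to 120 N. Pads are 22 mm wide; open, the fingers measure 114 mm over their backs; the gripper's body (76 mm by 85 mm) begins 54 mm behind the grasp point. The pads swing forward as they close: fully open they stand 13 mm farther back than shut.
Start: joints at [1.225, 0.053, 1.613, -0, 1.476, -0.119], TCP at [0.141, 0.609, 0.231] pointing down, gripper open.
Joint ranges: [-3.01, 3.01], [-1.01, 2.22], [0.06, 2.58], [-1.02, 4.17], [0.09, 2.62], [-3.14, 3.14]. Speed limits (rad/s): [2.57, 2.57, 3.14, 3.14, 3.14, 3.14].

## Interface

Orientations are given as a rotation vector (axis times angle).
In Python, from station import ctrl, optics gives the robot as it stands.
- The arm moves only by the shell command python3 -m handwheel 'ROWS' [OPENING] [FORCE]. ROWS is JSON, a list of rows, each an object of numbers: "tx", "ty", "tz": the shift along the tool's x, y, z in mm; "roll": the turn about the tool's z in rad. A call has 1 to 12 rows; each row shifts and turns the commanded pose from where the row before left it, along the tool's axes as they then stand; what a row does not reach is not made up. A row lasts 1/12 s, in which the tool goes at most 41.7 mm and 7.16 degrees, less where a joint would pass 70% of its speed; a pose out of reach is approached as far as the arm can. A call with a gripper value outside its range is refused whole. OPENING is the finger opening in mm, from 0 to 85.4, set as the call begins (- or left out, the last holds). The fingers move at their own pace and stop on an object; FORCE is the grip in N (left out, the last holds). Time passes only in rows, so rows that do not move let the fingers close. It gives the time, the measured TCP pose, the force, the opening and the grip force at its end, in the units of the state.
- ctrl.get_obs(): the state, without advancing time (a new reading comes with each control period).
- optics.get_image(name): name is "side" or "top"; returns (picture, depth): 384x512x3 uint8, red, green, blue; 384x512 float32, m along the optical axis (not along the pixel's ray), 0 where there is no reading.
- optics.camera_params(name): a dict with "mtx" (3x3 intrinsics, pixels), "k1" (the pictures are not rectified: a ray, as slopes to the right and down, at radius r is drawn at 1 + k1 r^2 times it, then the intrinsics apply), "extrinsics" (4x4, takes a point from camera to world coordinates). Camera axes: x right, y down, z forward; pixel columns grow to the right and rows downward; lengths in m; the calibration is good to about 2 mm. A picture is of the moment at which its call begins. camera_params takes no time and is no camera call.
- ctrl.finish_job(): hands the job in; it is judged then, once.
The state is a dict: "t": time; "q": joint angles; "dq": joint speeds; "effort": joint torques, N m; "tool_pos": TCP position; "tool_rot": TCP orientation; "contact_force": force on the tool from outside, world axes, zero at the start; "wrist_torque": the same for the moment, N m; "opening": finger opening in m; "grip_force": force on a finger pad.
Only numpy, scipy, OpenCV 4.12 (cv2) and the standard library are available. Lean on these libraries where they do the work, as an engineer would, in place of code of your own. Each camera call takes 0.05 s, during which the arm holds its last target. There are 200 camera calls.

## Working session

There is one attempt and no reset: what is moved stays moved. The work goes in short steps, Python scripts to look and compute and a shell command to move; the robot and the scene stay as the last step left them, time stands still between calls to the robot, and variables do not carry over. Pictures are saved under pics/ and viewed, at most 10 in all, crops included, and the job is handed in when it is done.

```bash
mkdir -p pics
cat > h.py <<'E'
import numpy as np,cv2
from station import ctrl,optics
def world(name,depth):
    p=optics.camera_params(name);M=np.array(p["mtx"]);E=np.array(p["extrinsics"]);k=p["k1"]
    v,u=np.mgrid[:384,:512].astype(np.float64)
    pts=np.stack([u.ravel(),v.ravel()],1)[:,None]
    n=cv2.undistortPoints(pts,M,np.array([k,0,0,0,0.]))[:,0].reshape(384,512,2)
    P=np.dstack([n*depth[...,None],depth])
    return P@E[:3,:3].T+E[:3,3]
E
python3 - <<'E'
from h import *
o=ctrl.get_obs();print(o)
for n in("side","top"):
    im,d=optics.get_image(n);np.savez(f"pics/{n}0.npz",im=im,d=d)
    cv2.imwrite(f"pics/{n}0.png",cv2.resize(im[...,::-1],(800,600),interpolation=cv2.INTER_CUBIC))
    p=optics.camera_params(n);print(n,p,(d>0).mean())
E
ls
```

```text
{'t': 0.0, 'q': array([ 1.22500517e+00,  5.33500882e-02,  1.61430587e+00, -2.63022390e-05,
        1.47603239e+00, -1.18966632e-01]), 'dq': array([ 0.00023132,  0.00109362,  0.00052483,  0.0005394 , -0.00071879,
       -0.00210462]), 'effort': array([ 9.83674181e-04, -3.93699217e+01, -3.70167661e+01, -2.14666863e-05,
        7.20098469e-03, -2.41951687e-05]), 'tool_pos': array([0.14032151, 0.60838954, 0.23006015]), 'tool_rot': array([-0.35547598, -3.12095479,  0.00321243]), 'contact_force': array([-0.71986235, -0.97628543,  0.67922744]), 'wrist_torque': array([0.01151095, 0.02119765, 0.0134493 ]), 'grip_force': 0.0, 'opening': 0.08539367924783739}
side {'mtx': array([[472.04159346,   0.        , 263.22174661],
       [  0.        , 472.04159346, 188.94349479],
       [  0.        ,   0.        ,   1.        ]]), 'k1': -0.1663319807908608, 'extrinsics': array([[-8.95028446e-01, -3.92769564e-01,  2.11320017e-01,
         3.10489282e-01],
       [-4.46007871e-01,  7.87094942e-01, -4.26096856e-01,
         5.47113108e-01],
       [ 1.02896040e-03, -4.75619198e-01, -8.79650680e-01,
         1.31909621e+00],
       [ 0.00000000e+00,  0.00000000e+00,  0.00000000e+00,
         1.00000000e+00]])} 0.9961395263671875
top {'mtx': array([[414.13840953,   0.        , 255.58082441],
       [  0.        , 414.13840953, 194.23201701],
       [  0.        ,   0.        ,   1.        ]]), 'k1': 0.04019622128669417, 'extrinsics': array([[-1.77777607e-02, -9.81035927e-01,  1.93008966e-01,
         3.90277451e-01],
       [-9.99839044e-01,  1.79098268e-02, -1.06065376e-03,
        -1.20323780e-02],
       [-2.41621771e-03, -1.92996756e-01, -9.81196420e-01,
         1.19966103e+00],
       [ 0.00000000e+00,  0.00000000e+00,  0.00000000e+00,
         1.00000000e+00]])} 0.9963633219401041
h.py
pics
```

View pics/side0.png

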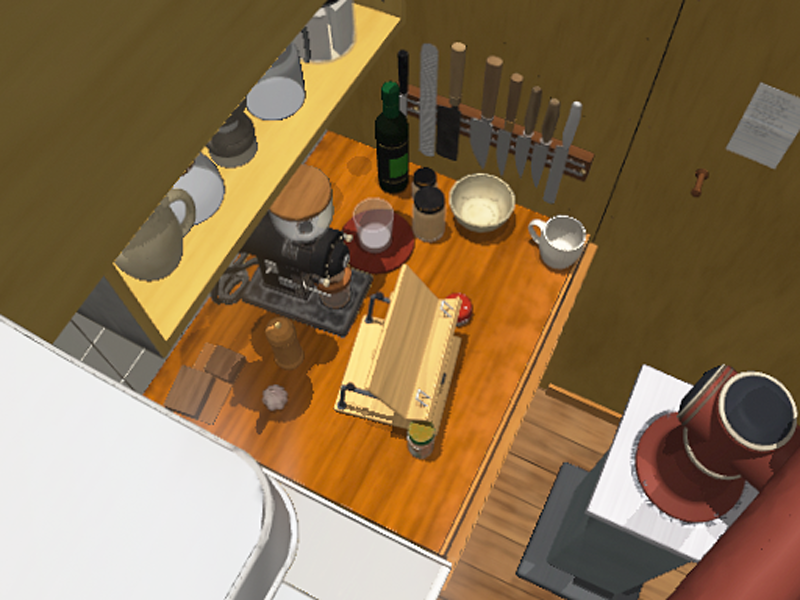

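View pics/top0.png

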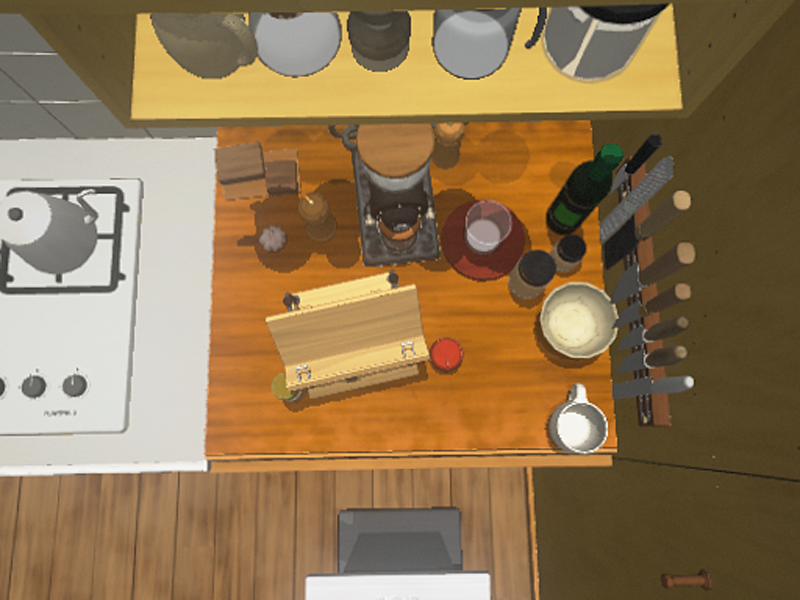

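The side view shows the stand at about (400,350), board leaning back, timer and green-capped spice jar at its ends. In the top view the board's upper edge runs (267,320)-(418,287), the ledge front edge (290,387)-(428,358), and the dark knob shows at about (352,378); yaw is about 12°.

Run:
```python
from h import *
z=np.load("pics/top0.npz");im,d=z["im"],z["d"];P=world("top",d);np.save("pics/P.npy",P)
s=512/800
def box(u,v):return P[int(v*s),int(u*s)].round(4)
for n,(u,v) in dict(boardL=(285,328),boardR=(405,302),boardLb=(298,360),boardRb=(400,340),table=(450,420)).items(): print(n,box(u,v))
# board plane
m=np.zeros(P.shape[:2],np.uint8)
cv2.fillPoly(m,[(np.array([(277,325),(412,295),(415,330),(295,357)])*s).astype(int)],1)
Q=P[m>0];c=Q.mean(0);U,S,Vt=np.linalg.svd(Q-c,full_matrices=False);n=Vt[2]*np.sign(Vt[2][2]);print("plane",c,n,"slope",np.degrees(np.arccos(n[2])),"res",S[2]/len(Q)**.5)
g=np.full(P.shape[:2],0,np.uint8);cv2.fillPoly(g,[(np.array([(255,300),(430,270),(440,360),(285,400)])*s).astype(int)],1)
dist=(P-c)@n;b=(abs(dist)<.003)&(g>0)&(P[...,2]>.1)
Q=P[b];yx=np.cross([0,0,1],[-n[0],-n[1],0]);ya=yx/np.linalg.norm(yx);up=np.cross(ya,n);
print("yaw",np.degrees(np.arctan2(-ya[0],ya[1])),"y",ya,"up",up)
a=(Q-c)@ya;w=(Q-c)@up;print("y ext",np.percentile(a,[0,.5,99.5,100]),"up ext",np.percentile(w,[0,.5,99.5,100]),len(Q))
top=c+up*np.percentile(w,99.5)+ya*(np.percentile(a,.5)+np.percentile(a,99.5))/2
print("top",top); axle=top-up*.125-n*.016;print("axle",axle)
# rough objects
for nme,(u,v) in dict(timer=(446,354),spice=(282,385),garlic=(271,238),mill=(314,208),jarbig=(536,268),bowl=(580,320)).items():print(nme,box(u,v))
cv2.imwrite("pics/crop.png",cv2.resize(im[170:275,160:310,::-1],(800,560),interpolation=cv2.INTER_CUBIC))
```

```text
boardL [0.5539 0.1676 0.1973]
boardR [ 0.5905 -0.0216  0.197 ]
boardLb [0.5097 0.1583 0.1287]
boardRb [ 0.5416 -0.0132  0.1202]
table [ 0.4106 -0.102  -0.002 ]
plane [0.55643396 0.067487   0.17683423] [0.97296918 0.20082224 0.11402369] slope 83.45268380878751 res 0.016336868731659498
yaw -168.3378370610983 y [ 0.20214059 -0.97935651  0.        ] up [-0.11166984 -0.02304882  0.99347803]
y ext [-0.12306963 -0.12150269  0.11417155  0.11475541] up ext [-0.01254581 -0.01224943  0.00197354  0.00222149] 240
top [0.55547262 0.07103141 0.1787949 ]
axle [0.55386384 0.07069936 0.05278576]
timer [ 0.5257 -0.0942  0.0421]
spice [0.4707 0.1876 0.1054]
garlic [0.7485 0.225  0.038 ]
mill [0.7701 0.1334 0.1364]
jarbig [ 0.6638 -0.2503  0.112 ]
bowl [ 0.5893 -0.3478  0.0101]
```

View pics/crop.png

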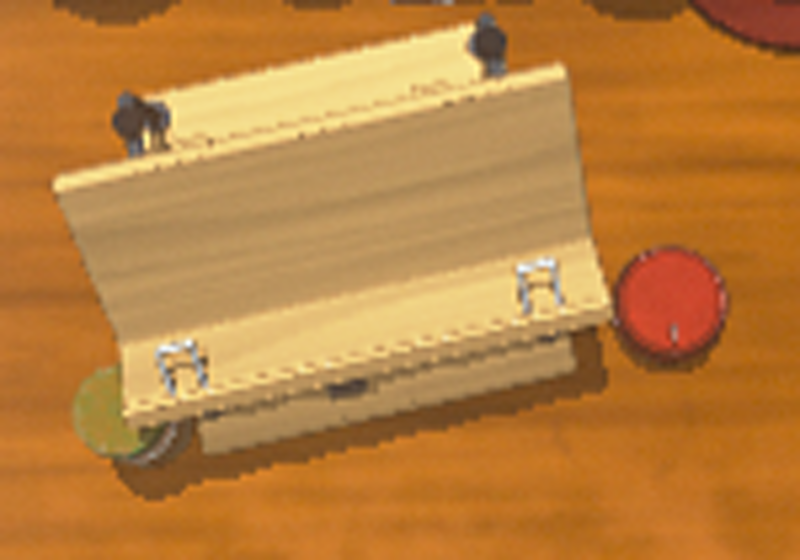

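The crop shows the board face (corners 65,195 / 565,80 / 585,235 / 125,340), ledge below it, dark knob peeking out at (348,385), and the spice jar partly under the ledge's left end. I'll refit with these polygons.

```bash
cat > fit.py <<'E'
from h import *
def plane(Q):
    for _ in range(4):
        c=Q.mean(0);V=np.linalg.svd(Q-c,full_matrices=False)[2][2];r=(Q-c)@V
        Q=Q[abs(r)<max(.002,2*r.std())]
    return c,V,r.std()
def poly(p):
    m=np.zeros((384,512),np.uint8);cv2.fillPoly(m,[(np.array(p)/5.333+[160,170]).round().astype(int)],1);return m>0
E
python3 - <<'E'
from fit import *
P=np.load("pics/P.npy")
c,n,r=plane(P[poly([(90,205),(550,100),(570,215),(135,315)])]);n*=-np.sign(n[0]);print("board",c,n,r,np.degrees(np.arccos(n[2])))
ya=np.cross([0,0,1],[-n[0],-n[1],0]);ya/=np.linalg.norm(ya);up=np.cross(ya,n);xa=np.cross(ya,[0,0,1])
print("yaw",np.degrees(np.arctan2(xa[1],xa[0])),up)
b=(abs((P-c)@n)<.003)&poly([(30,160),(580,40),(640,330),(110,450)])&((P-c)@up>-.04)
Q=P[b];a=(Q-c)@ya;w=(Q-c)@up
mid=(a.min()+a.max())/2;print("y",a.min(),a.max(),"up",w.min(),w.max())
top=c+up*w.max()+ya*mid;ax=top-up*.125-n*.016
lc,ln,lr=plane(P[poly([(220,340),(500,275),(510,310),(220,380)])]);print("ledge",lc,ln,lr)
print("top",top,"axle",ax)
# foot board top plane front edge
f=poly([(170,380),(600,300),(600,380),(190,480)])&(abs(P[...,2]-.016)<.006)
F=(P[f]-ax)@np.c_[xa,ya];print("foot z",np.median(P[f][:,2]),"x",F[:,0].min(),"y",F[:,1].min(),F[:,1].max())
f=poly([(60,90),(520,0),(520,75),(140,160)])&(abs(P[...,2]-.016)<.006)
F=(P[f]-ax)@np.c_[xa,ya];print("footback x",F[:,0].max(),"y",F[:,1].min(),F[:,1].max())
k=poly([(335,380),(362,378),(362,392),(335,394)]);K=P[k]-[*ax[:2],0];print("knob",np.c_[K@xa,K@ya,K[:,2]].round(4))
for o,p in dict(spice=(.471,.1876),timer=(.5257,-.0942)).items(): print(o,(np.array([*p,0])-ax)@np.c_[xa,ya])
g=poly([(335,380),(362,378),(362,392),(335,394)]);
E
```

```text
board [0.55634256 0.06948447 0.17061097] [-0.83914279 -0.17553604  0.51480722] 0.0010555354507067274 59.01542959556036
yaw 11.81504488473898 [0.50390034 0.10540836 0.85730597]
y -0.11684366095031858 0.12103014624662073 up -0.03995474365554041 0.060189572780716745
ledge [0.50369996 0.06008226 0.13549079] [-0.97011296 -0.21046142 -0.12077597] 0.005584688334310459
top [0.58624351 0.07787785 0.22221185] axle [0.53668225 0.06751038 0.10681169]
foot z 0.015235724560864083 x -0.06726334280814723 y -0.10175714785628477 0.10708391344143531
footback x 0.132873896583853 y -0.09055259304343559 0.10064111080009637
knob [[-0.0554  0.0165  0.1364]
 [-0.0555  0.0143  0.131 ]
 [-0.0559  0.0119  0.1292]
 [-0.0522  0.0118  0.0854]
 [-0.0528  0.0092  0.085 ]
 [-0.053   0.0067  0.0813]
 [-0.0531  0.0201  0.0862]
 [-0.0539  0.0174  0.0875]
 [-0.0541  0.015   0.0835]
 [-0.055   0.0123  0.0865]
 [-0.0553  0.0098  0.0838]
 [-0.0553  0.0075  0.0775]
 [-0.055   0.0212  0.0779]
 [-0.0562  0.0181  0.0849]
 [-0.0565  0.0157  0.081 ]
 [-0.0571  0.0131  0.0812]
 [-0.0578  0.0104  0.0826]
 [-0.0579  0.0081  0.0768]
 [-0.0579  0.0215  0.0811]
 [-0.0583  0.019   0.0796]
 [-0.0588  0.0165  0.0775]
 [-0.0538  0.0173  0.0158]
 [-0.0543  0.0146  0.0142]
 [-0.0549  0.0118  0.0132]]
spice [-0.03970196  0.130994  ]
timer [-0.04386027 -0.15603568]
```

```bash
python3 -m handwheel '[{"tz":-40},{"tz":-40},{"tz":-40},{"tz":-40},{"tz":-40},{"tz":-40},{"tz":-40},{"tz":-40},{"tz":-40},{"tz":-40}]' 0; python3 -c "
from h import *
from scipy.spatial.transform import Rotation as R
o=ctrl.get_obs();print(o['t'],o['q'].round(3),o['tool_pos'].round(3));print(R.from_rotvec(o['tool_rot']).as_matrix().round(3))"
```

```text
0.1 [ 1.225  0.053  1.614 -0.     1.476 -0.119] [0.14  0.608 0.23 ]
[[-0.974  0.225 -0.001]
 [ 0.225  0.974 -0.002]
 [ 0.    -0.002 -1.   ]]$[0]: bad value
```

```bash
python3 -m handwheel '[{"tx":0,"ty":0,"tz":-40,"roll":0},{"tx":0,"ty":0,"tz":-40,"roll":0},{"tx":0,"ty":0,"tz":-40,"roll":0}]' 0; python3 -c "
from h import *
o=ctrl.get_obs();print(o['t'],o['q'].round(3),o['tool_pos'].round(3))"
```

```text
t: 0.35
tool_pos: [0.1402, 0.6081, 0.3508]
tool_rot: [-0.355, -3.121, 0.006]
contact_force: [0.6, 0.6, 0.4]
opening: 0.0515
grip_force: 0.0
0.35 [ 1.225  0.01   1.46  -0.     1.675 -0.119] [0.14  0.608 0.351]
```

```bash
python3 -m handwheel '[{"tx":0,"ty":0,"tz":-41,"roll":0},{"tx":0,"ty":0,"tz":-41,"roll":0},{"tx":0,"ty":0,"tz":-41,"roll":0},{"tx":0,"ty":0,"tz":-41,"roll":0},{"tx":0,"ty":0,"tz":-41,"roll":0},{"tx":0,"ty":0,"tz":-41,"roll":0},{"tx":0,"ty":0,"tz":-41,"roll":0},{"tx":0,"ty":0,"tz":-41,"roll":0},{"tx":0,"ty":0,"tz":-41,"roll":0}]' 0; python3 -c "
from h import *
from scipy.spatial.transform import Rotation as R
o=ctrl.get_obs();print(o['t'],o['q'].round(3),o['tool_pos'].round(3));print(R.from_rotvec(o['tool_rot']).as_matrix().round(3))"
```

```text
t: 1.1
tool_pos: [0.1403, 0.6083, 0.722]
tool_rot: [-0.355, -3.121, 0.0]
contact_force: [0.2, 1.5, 1.4]
opening: 0.0001
grip_force: 0.0
1.1 [ 1.225  0.268  0.54  -0.     2.334 -0.119] [0.14  0.608 0.722]
[[-0.974  0.225 -0.   ]
 [ 0.225  0.974 -0.   ]
 [ 0.    -0.    -1.   ]]
```

```bash
python3 -m handwheel '[{"tx":0,"ty":0,"tz":-41,"roll":0},{"tx":0,"ty":0,"tz":-41,"roll":0},{"tx":0,"ty":0,"tz":-41,"roll":0},{"tx":0,"ty":0,"tz":-41,"roll":0},{"tx":0,"ty":0,"tz":-41,"roll":0}]' 0; python3 -c "
from h import *
from scipy.spatial.transform import Rotation as R
o=ctrl.get_obs();print(o['t'],o['q'].round(3),o['tool_pos'].round(3));print(R.from_rotvec(o['tool_rot']).as_matrix().round(3))"
```

```text
t: 1.52
tool_pos: [0.1299, 0.5585, 0.8299]
tool_rot: [-0.356, -3.12, -0.026]
contact_force: [0.6, -0.3, 0.0]
opening: 0.0003
grip_force: 0.0
1.5167 [ 1.21   0.447  0.059  0.011  2.619 -0.124] [0.13  0.559 0.83 ]
[[-0.974  0.225  0.001]
 [ 0.225  0.974  0.017]
 [ 0.003  0.016 -1.   ]]
```

```bash
cat > s.py <<'E'
from h import *
from scipy.spatial.transform import Rotation as R
o=ctrl.get_obs();M=R.from_rotvec(o['tool_rot']).as_matrix();print(o['t'],o['q'].round(3),o['tool_pos'].round(4));print(M.round(3),"tilt",np.degrees(np.arccos(-M[2,2])).round(2),o['contact_force'].round(2))
E
python3 -m handwheel '[{"tx":0,"ty":41,"tz":0,"roll":0},{"tx":0,"ty":41,"tz":0,"roll":0},{"tx":0,"ty":41,"tz":0,"roll":0},{"tx":0,"ty":41,"tz":0,"roll":0},{"tx":0,"ty":41,"tz":0,"roll":0},{"tx":0,"ty":41,"tz":0,"roll":0}]' >/dev/null;python3 s.py
```

```text
2.0167 [ 1.221  0.584  0.055  0.034  2.619 -0.095] [0.146  0.6313 0.7485]
[[-0.974  0.221 -0.056]
 [ 0.226  0.969 -0.104]
 [ 0.031 -0.114 -0.993]] tilt 6.78 [-0.15 -0.52  0.54]
```

Run:
```python
from h import *
# kinematic fit: r=r0+L1 s2+e c2... unknown L1x,L1z,L2x,L2z,Lt
D=[((.0533,1.6143,1.476),(.6243,.2301)),((.01,1.46,1.675),(.6241,.3508)),((.268,.54,2.334),(.6243,.722)),((.447,.059,2.619),(.5734,.8299)),((.584,.055,2.619),(.6480,.7485))]
A=[];b=[]
for (a,e,w),(r,z) in D:
    s,c=np.sin,np.cos;f=a+e;g=f+w
    A+=[[s(a),s(f),c(f),s(g),1,0],[c(a),c(f),-s(f),c(g),0,1]];b+=[r,z]
x,res,rk,sv=np.linalg.lstsq(A,b,rcond=None);print("L1,L2,L2off,Lt,r0,h",x.round(4),rk,sv,np.abs(np.array(A)@x-b).max())
# top heightmap: shelf and left region
P=np.load("pics/P.npy")
for nm in("top","side"):
    d=np.load(f"pics/{nm}0.npz")["d"];Q=world(nm,d)[d>0]
    print(nm)
    for y0 in np.arange(-.4,1.0,.1):
        r=[]
        for x0 in np.arange(.2,1.2,.1):
            m=(abs(Q[:,0]-x0-.05)<.05)&(abs(Q[:,1]-y0-.05)<.05);r.append(f"{Q[m,2].max():5.2f}" if m.sum()>5 else "  -  ")
        print(f"y{y0:5.2f}",*r)
```

```text
L1,L2,L2off,Lt,r0,h [0.4285 0.6102 0.0956 0.2833 0.004  0.2396] 6 [4.32155313 3.10123992 1.07451388 0.73138133 0.11839813 0.0545222 ] 0.00020101519645765453
top
y-0.40  0.52  0.55  0.57  0.59  0.61  0.64  0.62  0.48   -     -  
y-0.30 -0.86  0.09  0.09  0.07  0.86  0.43  0.58  0.48   -     -  
y-0.20 -0.87  0.01  0.03  0.04  0.86  0.43  0.57  0.43   -     -  
y-0.10 -0.86  0.01  0.14  0.22  0.87  0.43  0.56  0.43   -     -  
y-0.00 -0.86  0.01  0.15  0.22  0.87  0.43  0.56  0.48   -     -  
y 0.10 -0.86  0.01  0.16  0.22  0.87  0.43  0.54  0.48   -     -  
y 0.20 -0.86  0.01  0.11  0.01  0.87  0.43  0.55  0.43   -     -  
y 0.30 -0.86  0.01  0.01  0.01  0.01  0.64  0.62  0.48 -0.02   -  
y 0.40 -0.87 -0.04 -0.05 -0.05 -0.05 -0.05 -0.05 -0.01 -0.03   -  
y 0.50 -0.87 -0.04 -0.02 -0.02 -0.00  0.13  0.14  0.34  0.33   -  
y 0.60 -0.86 -0.05 -0.02 -0.02  0.02  0.15  0.12  0.27  0.27   -  
y 0.70 -0.86 -0.05 -0.03 -0.03 -0.01  0.02 -0.00  0.10  0.10   -  
y 0.80 -0.86   -     -     -     -     -     -     -     -     -  
y 0.90 -0.87   -     -     -     -     -     -     -     -     -  
s
[... 239 characters left out ...]
22  0.43  0.55  0.46  0.00   -  
y-0.00 -0.86  0.01  0.15  0.22  0.87  0.43  0.55  0.48  0.00   -  
y 0.10 -0.86  0.01  0.16  0.22  0.95  0.43  0.54  0.10  0.01   -  
y 0.20 -0.86  0.01  0.11  0.01  1.03  0.43  0.55  0.43  0.19   -  
y 0.30 -0.88  0.01  0.01  0.01  1.09  0.64  0.62  0.47  0.34   -  
y 0.40   -   -0.04  0.96  0.96  1.04   -     -     -     -     -  
y 0.50   -    0.95  0.96  0.96   -     -     -     -     -     -  
y 0.60   -     -    0.96  0.96   -     -     -     -     -     -  
y 0.70   -     -     -     -     -     -     -     -     -     -  
y 0.80   -     -     -     -     -     -     -     -     -     -  
y 0.90   -     -     -     -     -     -     -     -     -     -
```

```bash
python3 -m handwheel '[{"tx":0,"ty":-24,"tz":-34,"roll":0},{"tx":0,"ty":-24,"tz":-34,"roll":0},{"tx":0,"ty":-24,"tz":-34,"roll":0}]' >/dev/null;python3 s.py
```

```text
2.2667 [ 1.206  0.489  0.057  0.036  2.62  -0.106] [0.1369 0.5812 0.8069]
[[-0.974  0.225 -0.025]
 [ 0.225  0.974 -0.016]
 [ 0.021 -0.021 -1.   ]] tilt 1.7 [-0.41  0.09  0.19]
```

```bash
python3 -m handwheel '[{"tx":0,"ty":-37,"tz":7,"roll":0},{"tx":0,"ty":-37,"tz":7,"roll":0},{"tx":0,"ty":-37,"tz":7,"roll":0},{"tx":0,"ty":-37,"tz":7,"roll":0},{"tx":0,"ty":-37,"tz":7,"roll":0},{"tx":0,"ty":-37,"tz":7,"roll":0},{"tx":0,"ty":-37,"tz":7,"roll":0}]' >/dev/null;python3 s.py
python3 -m handwheel '[{"tx":-36,"ty":-11,"tz":0,"roll":-0.1},{"tx":-36,"ty":-9,"tz":0,"roll":-0.1},{"tx":-36,"ty":-7,"tz":0,"roll":-0.1},{"tx":-36,"ty":-5,"tz":0,"roll":-0.1},{"tx":-36,"ty":-2,"tz":0,"roll":-0.03},{"tx":-36,"ty":-2,"tz":0,"roll":0},{"tx":-36,"ty":-2,"tz":0,"roll":0},{"tx":-36,"ty":-2,"tz":0,"roll":0}]' >/dev/null;python3 s.py
```

```text
2.85 [ 1.115 -0.282  0.988  0.026  2.456 -0.209] [0.0809 0.3439 0.77  ]
[[-0.974  0.225 -0.024]
 [ 0.225  0.974 -0.012]
 [ 0.02  -0.017 -1.   ]] tilt 1.51 [-0.06 -0.69  0.29]
3.5167 [ 0.577 -0.017  0.771  0.006  2.414 -1.159] [0.3551 0.3208 0.7642]
[[-0.985 -0.169 -0.024]
 [-0.169  0.986 -0.011]
 [ 0.026 -0.007 -1.   ]] tilt 1.52 [-0.66  1.04  0.67]
```

```bash
python3 -m handwheel '[{"tx":-8,"ty":-34,"tz":0,"roll":-0.03},{"tx":-8,"ty":-34,"tz":0,"roll":0},{"tx":-8,"ty":-34,"tz":0,"roll":0},{"tx":-8,"ty":-34,"tz":0,"roll":0},{"tx":-8,"ty":-34,"tz":0,"roll":0},{"tx":-8,"ty":-34,"tz":-20,"roll":0},{"tx":-8,"ty":-34,"tz":-20,"roll":0},{"tx":-8,"ty":0,"tz":-40,"roll":0},{"tx":-8,"ty":0,"tz":-40,"roll":0}]' >/dev/null;python3 s.py
```

```text
4.2667 [ 0.058  0.206  0.321 -0.017  2.62  -1.724] [0.4705 0.0992 0.8547]
[[-0.981 -0.195 -0.006]
 [-0.195  0.981 -0.009]
 [ 0.007 -0.008 -1.   ]] tilt 0.61 [-1.09  0.98 -0.53]
```

```bash
python3 -m handwheel '[{"tx":0,"ty":30,"tz":-28,"roll":0},{"tx":0,"ty":30,"tz":-28,"roll":0},{"tx":28,"ty":0,"tz":-29,"roll":0},{"tx":28,"ty":0,"tz":-29,"roll":0},{"tx":28,"ty":0,"tz":-29,"roll":0}]' >/dev/null;python3 s.py;python3 -m handwheel '[{"tx":28,"ty":0,"tz":-29,"roll":0},{"tx":28,"ty":0,"tz":-29,"roll":0},{"tx":28,"ty":0,"tz":-29,"roll":0}]' >/dev/null;python3 s.py
```

```text
4.6833 [ 0.184  0.021  0.417 -0.018  2.62  -1.605] [0.3583 0.1395 0.8976]
[[-0.976 -0.2    0.084]
 [-0.2    0.98   0.007]
 [-0.084 -0.01  -0.996]] tilt 4.84 [-1.04 -0.7   1.23]
4.9333 [ 0.186 -0.147  0.519 -0.023  2.619 -1.607] [0.2719 0.1233 0.9169]
[[-0.969 -0.199  0.149]
 [-0.198  0.98   0.016]
 [-0.149 -0.014 -0.989]] tilt 8.63 [0.22 0.05 0.91]
```

```bash
python3 -m handwheel '[{"tx":0,"ty":0,"tz":-41,"roll":0},{"tx":0,"ty":0,"tz":-41,"roll":0},{"tx":0,"ty":0,"tz":-41,"roll":0}]' >/dev/null;python3 s.py;python3 -m handwheel '[{"tx":10,"ty":0,"tz":-40,"roll":0},{"tx":10,"ty":0,"tz":-40,"roll":0},{"tx":10,"ty":0,"tz":-40,"roll":0},{"tx":10,"ty":0,"tz":-40,"roll":0}]' >/dev/null;python3 s.py
```

```text
5.1833 [ 0.208 -0.107  0.388 -0.042  2.619 -1.602] [0.2621 0.1253 0.9501]
[[-0.951 -0.197  0.238]
 [-0.196  0.98   0.029]
 [-0.239 -0.019 -0.971]] tilt 13.87 [ 0.53  0.2  -0.57]
5.5167 [ 0.297 -0.168  0.338 -0.121  2.62  -1.589] [0.1951 0.1198 0.9811]
[[-0.919 -0.194  0.344]
 [-0.191  0.981  0.043]
 [-0.345 -0.027 -0.938]] tilt 20.26 [ 0.35  0.32 -0.65]
```

```bash
python3 -m handwheel '[{"tx":0,"ty":0,"tz":-41,"roll":0},{"tx":0,"ty":0,"tz":-41,"roll":0},{"tx":0,"ty":0,"tz":-41,"roll":0}]' >/dev/null;python3 s.py;python3 -m handwheel '[{"tx":0,"ty":0,"tz":-41,"roll":0},{"tx":0,"ty":0,"tz":-41,"roll":0}]' >/dev/null;python3 s.py
```

```text
5.7667 [ 0.492 -0.14   0.229 -0.313  2.619 -1.583] [0.1618 0.1223 1.0061]
[[-0.887 -0.191  0.421]
 [-0.186  0.981  0.052]
 [-0.423 -0.033 -0.905]] tilt 25.12 [-0.96  0.48  0.5 ]
5.9333 [ 0.768 -0.104  0.146 -0.604  2.62  -1.598] [0.134  0.1226 1.0206]
[[-0.865 -0.187  0.465]
 [-0.182  0.982  0.056]
 [-0.467 -0.037 -0.883]] tilt 27.96 [-0.47  0.64  0.49]
```

```bash
python3 -m handwheel '[{"tx":8,"ty":-3,"tz":38,"roll":0},{"tx":8,"ty":-3,"tz":38,"roll":0},{"tx":8,"ty":-3,"tz":38,"roll":0},{"tx":8,"ty":-3,"tz":38,"roll":0},{"tx":8,"ty":-3,"tz":38,"roll":0},{"tx":8,"ty":-3,"tz":38,"roll":0},{"tx":8,"ty":-3,"tz":38,"roll":0},{"tx":8,"ty":-3,"tz":38,"roll":0},{"tx":8,"ty":-3,"tz":38,"roll":0},{"tx":8,"ty":-3,"tz":38,"roll":0}]' >/dev/null;cat >> s.py <<'E'
import sys
if len(sys.argv)>3:print("to go, tool mm",((np.array(eval(','.join(sys.argv[1:4])))-o['tool_pos'])@M*1000).round(1))
E
python3 s.py .3817 .0592 .1825
```

```text
6.7667 [ 0.096 -0.895  1.558  0.002  1.987 -1.676] [0.2418 0.0983 0.6798]
[[-0.863 -0.189  0.469]
 [-0.19   0.981  0.047]
 [-0.469 -0.048 -0.882]] tilt 28.12 [-0.52 -0.3   0.98]
to go, tool mm [120.  -40.9 502.4]
```

```bash
cat > ik.py <<'E'
import numpy as np
s,c=np.sin,np.cos
D=[((.0533,1.6143,1.476),(.14032,.60839,.23006)),((.01,1.46,1.675),(.1402,.6081,.3508)),((.268,.54,2.334),(.1403,.6083,.722)),((.447,.059,2.619),(.1299,.5585,.8299)),((-.895,1.558,1.987),(.2418,.0983,.6798))]
A=[];b=[]
for (a,e,w),p in D:
    r=(p[0]**2+p[1]**2-.074**2)**.5;f=a+e;g=f+w
    A+=[[s(a),s(f),c(f),s(g),1,0],[c(a),c(f),-s(f),c(g),0,1]];b+=[r,p[2]]
x=np.linalg.lstsq(A,b,rcond=None)[0];L1,L2,o,Lt,r0,h=x
if __name__=="__main__":
    print(x.round(4),abs(np.array(A)@x-b).max())
    g=np.pi-.491
    for p in [(.2418,.0983,.68),(.35,.08,.55),(.40,.06,.35),(.3817,.0592,.1825),(.4,.06,.147),(.4515,.0676,.05),(.4688,.0712,.0593),(.49,.075,.07)]:
        r=(p[0]**2+p[1]**2-.074**2)**.5-r0-Lt*s(g);z=p[2]-h-Lt*c(g)
        d=np.hypot(r,z);l=np.hypot(L2,o);B=np.pi-np.arccos((L1**2+l*l-d*d)/(2*L1*l))
        a=np.arctan2(r,z)-np.arctan2(l*s(B),L1+l*c(B));e=B-np.arctan2(o,L2)
        print(p,"q2 %.2f q3 %.2f q5 %.2f"%(a,e,g-a-e))
E
python3 ik.py
```

```text
[ 4.284e-01  6.102e-01  9.530e-02  2.845e-01 -4.000e-04  2.404e-01] 0.00016790509792008468
(0.2418, 0.0983, 0.68) q2 -0.89 q3 1.56 q5 1.99
(0.35, 0.08, 0.55) q2 -0.88 q3 1.81 q5 1.72
(0.4, 0.06, 0.35) q2 -0.93 q3 2.18 q5 1.41
(0.3817, 0.0592, 0.1825) q2 -1.05 q3 2.50 q5 1.20
(0.4, 0.06, 0.147) q2 -0.94 q3 2.51 q5 1.08
(0.4515, 0.0676, 0.05) q2 -0.54 q3 2.47 q5 0.71
(0.4688, 0.0712, 0.0593) q2 -0.49 q3 2.43 q5 0.71
(0.49, 0.075, 0.07) q2 -0.43 q3 2.37 q5 0.71
```

```bash
python3 -m handwheel '[{"tx":-7.5,"ty":-7,"tz":34,"roll":0},{"tx":-7.5,"ty":-7,"tz":34,"roll":0},{"tx":-7.5,"ty":-7,"tz":34,"roll":0},{"tx":-7.5,"ty":-7,"tz":34,"roll":0},{"tx":-7.5,"ty":-7,"tz":34,"roll":0},{"tx":8.5,"ty":-2.5,"tz":36,"roll":0},{"tx":8.5,"ty":-2.5,"tz":36,"roll":0},{"tx":8.5,"ty":-2.5,"tz":36,"roll":0},{"tx":8.5,"ty":-2.5,"tz":36,"roll":0},{"tx":8.5,"ty":-2.5,"tz":36,"roll":0},{"tx":8.5,"ty":-2.5,"tz":36,"roll":0},{"tx":8.5,"ty":-2.5,"tz":36,"roll":0}]' >/dev/null;python3 s.py .42 .064 .13
```

```text
7.7667 [-0.081 -0.856  2.224  0.088  1.291 -1.859] [0.4306 0.0633 0.2999]
[[-0.863 -0.191  0.469]
 [-0.191  0.98   0.047]
 [-0.468 -0.049 -0.882]] tilt 28.1 [ 0.84 -0.16  0.63]
to go, tool mm [ 88.6  11.1 145. ]
```

```bash
python3 -m handwheel '[{"tx":18,"ty":2,"tz":29,"roll":0},{"tx":18,"ty":2,"tz":29,"roll":0},{"tx":18,"ty":2,"tz":29,"roll":0},{"tx":18,"ty":2,"tz":29,"roll":0},{"tx":17,"ty":2,"tz":29,"roll":0}]' >/dev/null;python3 s.py .4515 .0676 .05
python3 - <<'E'
from h import *
im,d=optics.get_image("top");np.savez("pics/top1.npz",im=im,d=d)
cv2.imwrite("pics/top1.png",cv2.resize(im[170:275,160:310,::-1],(800,560),interpolation=cv2.INTER_CUBIC))
E
```

```text
8.1833 [-0.085 -0.836  2.492  0.103  1.004 -1.894] [0.4193 0.0632 0.1299]
[[-0.863 -0.191  0.469]
 [-0.191  0.98   0.047]
 [-0.468 -0.049 -0.882]] tilt 28.1 [ 1.02 -0.95  0.4 ]
to go, tool mm [ 8.8  2.1 85.8]
```

View pics/top1.png

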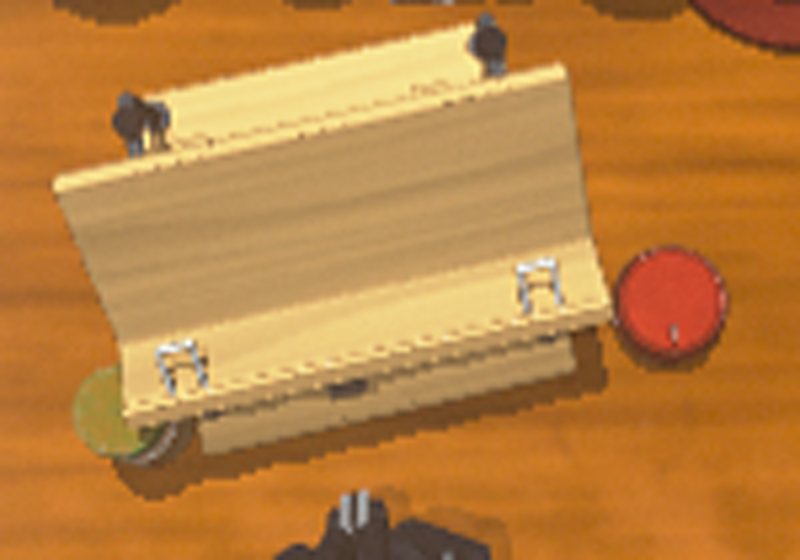

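The crop shows the grey fingertips at (355,510), straight in front of the knob at (348,385); nothing has moved. Going in.

```bash
python3 -m handwheel '[{"tx":2,"ty":0.5,"tz":21,"roll":0},{"tx":2,"ty":0.5,"tz":21,"roll":0},{"tx":2,"ty":0.5,"tz":22,"roll":0},{"tx":2,"ty":0.5,"tz":22,"roll":0},{"tx":0,"ty":0,"tz":0,"roll":0}]' >/dev/null;python3 s.py .4688 .0712 .0593
python3 -m handwheel '[{"tx":-4,"ty":0,"tz":0,"roll":0},{"tx":-4,"ty":0,"tz":0,"roll":0},{"tx":-4,"ty":0,"tz":0,"roll":0},{"tx":-4,"ty":0,"tz":0,"roll":0},{"tx":-4,"ty":0,"tz":0,"roll":0}]'
```

```text
8.65 [-0.062 -0.528  2.472  0.115  0.727 -1.904] [0.4506 0.0679 0.0472]
[[-0.867 -0.191  0.459]
 [-0.191  0.98   0.048]
 [-0.46  -0.046 -0.887]] tilt 27.51 [-0.06  0.99 -1.35]
to go, tool mm [-22.   -0.8  -2.2]
t: 9.07
tool_pos: [0.4712, 0.0711, 0.0624]
tool_rot: [-0.269, 2.636, -0.001]
contact_force: [-0.2, -0.5, 0.2]
opening: -0.0003
grip_force: 0.0
```

```bash
python3 -m handwheel '[{"tx":-4,"ty":0,"tz":1,"roll":0},{"tx":-4,"ty":0,"tz":1,"roll":0},{"tx":-4,"ty":0,"tz":1,"roll":0}]' |grep -E "pos|force"; python3 -m handwheel '[{"tx":-4,"ty":0,"tz":1,"roll":0},{"tx":-4,"ty":0,"tz":1,"roll":0},{"tx":0,"ty":0,"tz":0,"roll":0}]'|grep -E "pos|force"
python3 - <<'E'
from h import *
im,d=optics.get_image("side");np.savez("pics/side1.npz",im=im,d=d)
cv2.imwrite("pics/side1.png",cv2.resize(im[160:300,190:330,::-1],(600,600),interpolation=cv2.INTER_CUBIC))
E
```

```text
tool_pos: [0.482, 0.0735, 0.0633]
contact_force: [0.2, -0.4, 0.3]
grip_force: 0.0
tool_pos: [0.4902, 0.0751, 0.0654]
contact_force: [-1.0, -0.5, 0.2]
grip_force: 0.0
```

View pics/side1.png

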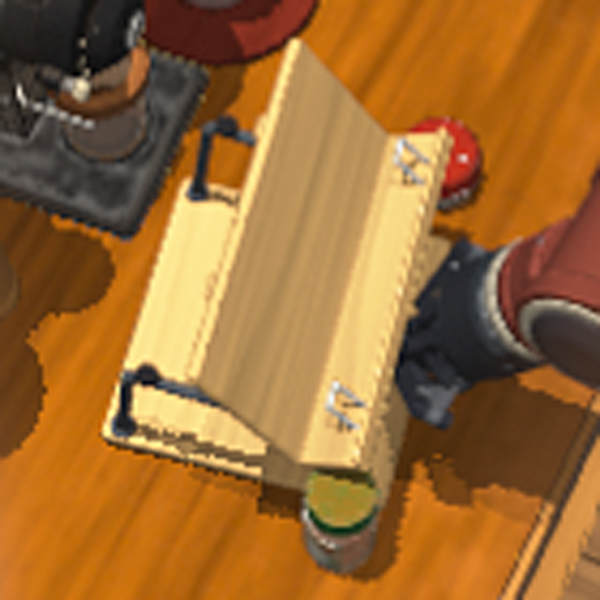

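The side crop shows the fingers under the ledge front (around 405,360), clear of the lip, with everything undisturbed. I'll push a little farther.

```bash
python3 -m handwheel '[{"tx":-3,"ty":0,"tz":0,"roll":0},{"tx":-3,"ty":0,"tz":-1,"roll":0},{"tx":0,"ty":0,"tz":0,"roll":0}]' |grep -E "pos|force"; python3 -m handwheel '[{"tx":-3,"ty":0,"tz":-1,"roll":0},{"tx":-2,"ty":0,"tz":-1,"roll":0},{"tx":0,"ty":0,"tz":0,"roll":0}]'|grep -E "pos|force"; python3 s.py
```

```text
tool_pos: [0.4947, 0.0762, 0.0693]
contact_force: [0.2, 0.4, -0.2]
grip_force: 0.0
tool_pos: [0.4956, 0.0771, 0.0713]
contact_force: [-11.4, -2.0, 7.1]
grip_force: 0.0
10.1167 [-0.028 -0.407  2.35   0.091  0.722 -1.856] [0.4956 0.0771 0.0713]
[[-0.866 -0.191  0.462]
 [-0.191  0.981  0.047]
 [-0.462 -0.047 -0.886]] tilt 27.64 [-11.4   -2.01   7.06]
```

```bash
python3 -m handwheel '[{"tx":8,"ty":0,"tz":0,"roll":0},{"tx":10,"ty":0,"tz":0,"roll":0},{"tx":12,"ty":0,"tz":0,"roll":0},{"tx":12,"ty":0,"tz":-5,"roll":0},{"tx":8,"ty":0,"tz":-20,"roll":0},{"tx":0,"ty":0,"tz":-25,"roll":0},{"tx":0,"ty":0,"tz":-25,"roll":0},{"tx":0,"ty":0,"tz":-20,"roll":0}]' |grep -E "pos|force"
python3 - <<'E'
from h import *
im,d=optics.get_image("top");np.savez("pics/top2.npz",im=im,d=d)
cv2.imwrite("pics/top2.png",cv2.resize(im[170:275,160:310,::-1],(800,560),interpolation=cv2.INTER_CUBIC))
E
```

```text
tool_pos: [0.409, 0.0629, 0.134]
contact_force: [1.2, -0.0, 1.0]
grip_force: 0.0
```

View pics/top2.png

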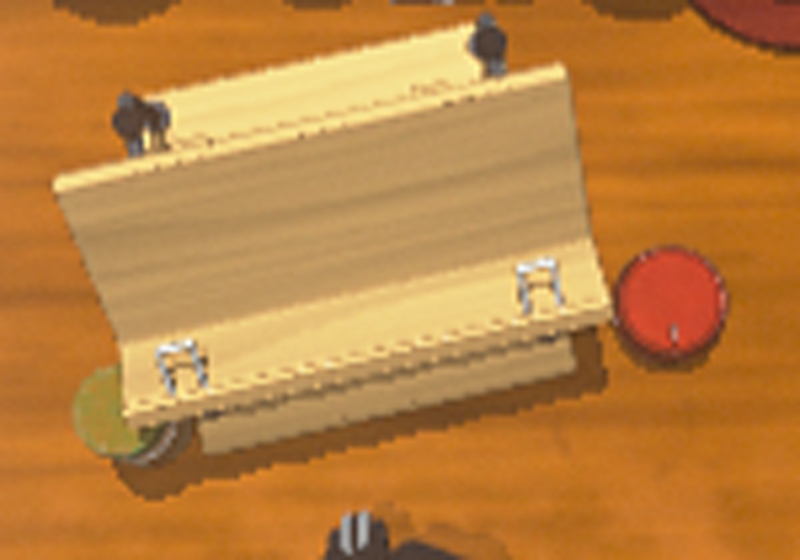

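The knob no longer shows under the ledge edge (formerly at 348,385), so the pawl has fallen back on its stop; board and bystanders are unchanged. Next, plan the push path on the board's front face.

```bash
cat > plan.py <<'E'
from h import *
from scipy.spatial.transform import Rotation as R
o=ctrl.get_obs();M=R.from_rotvec(o['tool_rot']).as_matrix();p=o['tool_pos'].copy();print(o['t'],p)
A=np.array([.5367,.0675,.1058]);yw=np.radians(11.8);xa=np.array([np.cos(yw),np.sin(yw),0]);ya=np.array([-xa[1],xa[0],0])
def pt(th,u,w):return A+.0015*ya+xa*(u*np.cos(th)-w*np.sin(th))/1e3+np.array([0,0,1])*(u*np.sin(th)+w*np.cos(th))/1e3
W=[("up",np.array([.43,.07,.26])),("pre",pt(1.03,105,70)),("near",pt(1.03,105,28))]+[("%.2f"%t,pt(t,105,20+6*np.clip((t-.2)/.83,0,1))) for t in np.linspace(.93,.23,8)]+[("stop-.03",pt(.19,105,19))]
for n,q in W: print(n,q.round(4),"tool mm",((q-p)@M*1000).round(1));p=q
E
python3 plan.py
```

```text
10.8333 [0.41053109 0.06276883 0.13882994]
up [0.43 0.07 0.26] tool mm [-75.5  -2.7 -96.9]
pre [0.5306 0.0678 0.2319] tool mm [-72.7 -19.8  72.3]
near [0.5658 0.0751 0.2102] tool mm [-21.5   1.6  36.1]
0.93 [0.578  0.0777 0.2051] tool mm [-8.5  0.5 10.4]
0.83 [0.588  0.0798 0.1999] tool mm [-6.5  0.4  9.4]
0.73 [0.5974 0.0817 0.1936] tool mm [-5.5  0.5 10.1]
0.63 [0.6061 0.0835 0.1863] tool mm [-4.4  0.5 10.6]
0.53 [0.614  0.0852 0.1782] tool mm [-3.2  0.5 11. ]
0.43 [0.621  0.0866 0.1693] tool mm [-2.   0.6 11.2]
0.33 [0.627  0.0879 0.1596] tool mm [-0.8  0.6 11.4]
0.23 [0.632  0.0889 0.1494] tool mm [ 0.4  0.6 11.4]
stop-.03 [0.6338 0.0893 0.1443] tool mm [0.8 0.3 5.4]
```

```bash
python3 -m handwheel '[{"tx":-25,"ty":-1,"tz":-32,"roll":0},{"tx":-25,"ty":-1,"tz":-32,"roll":0},{"tx":-25,"ty":-1,"tz":-32,"roll":0},{"tx":-24,"ty":-7,"tz":24,"roll":0},{"tx":-24,"ty":-7,"tz":24,"roll":0},{"tx":-24,"ty":-6,"tz":24,"roll":0},{"tx":-5,"ty":0,"tz":9,"roll":0},{"tx":-5,"ty":0,"tz":9,"roll":0},{"tx":-5,"ty":0,"tz":9,"roll":0},{"tx":-6,"ty":1,"tz":9,"roll":0},{"tx":0,"ty":0,"tz":0,"roll":0}]' |grep -E "pos|force";python3 plan.py|grep -E "near|^[0-9]"|head -2
```

```text
tool_pos: [0.5646, 0.074, 0.1994]
contact_force: [-0.8, 0.0, -0.4]
grip_force: 0.0
11.75 [0.56458698 0.07401752 0.19937003]
near [0.5658 0.0751 0.2102] tool mm [-21.9   1.5  35.8]
```

```bash
python3 -m handwheel '[{"tx":-4,"ty":0,"tz":4,"roll":0},{"tx":-4,"ty":0,"tz":4,"roll":0},{"tx":-3,"ty":0,"tz":4.5,"roll":0},{"tx":-3,"ty":0,"tz":4.5,"roll":0},{"tx":-2.5,"ty":0,"tz":4.5,"roll":0},{"tx":-2.5,"ty":0,"tz":4.5,"roll":0}]' |grep -E "pos|force"; python3 -m handwheel '[{"tx":-2,"ty":0,"tz":5,"roll":0},{"tx":-2,"ty":0,"tz":5,"roll":0},{"tx":-1.5,"ty":0,"tz":5,"roll":0},{"tx":-1.5,"ty":0,"tz":5,"roll":0},{"tx":0,"ty":0,"tz":0,"roll":0}]' |grep -E "pos|force"
```

```text
tool_pos: [0.5932, 0.0789, 0.1876]
contact_force: [-4.2, 0.4, 1.8]
grip_force: 2.0
tool_pos: [0.6098, 0.0811, 0.1736]
contact_force: [-0.3, -0.0, 0.0]
grip_force: 0.0
```

```bash
python3 -m handwheel '[{"tx":-1,"ty":0,"tz":5,"roll":0},{"tx":-1,"ty":0,"tz":5,"roll":0},{"tx":-0.5,"ty":0,"tz":5,"roll":0},{"tx":-0.5,"ty":0,"tz":5,"roll":0},{"tx":0,"ty":0,"tz":4,"roll":0}]' |grep -E "pos|force"; python3 -m handwheel '[{"tx":0,"ty":0,"tz":3,"roll":0},{"tx":0,"ty":0,"tz":3,"roll":0},{"tx":0,"ty":0,"tz":0,"roll":0}]' |grep -E "pos|force"; python3 plan.py|tail -2
```

```text
tool_pos: [0.6236, 0.0829, 0.1544]
contact_force: [-0.9, 3.0, 5.0]
grip_force: 2.3
tool_pos: [0.626, 0.0828, 0.1486]
contact_force: [1.3, 0.8, 2.8]
grip_force: 1.3
0.23 [0.632  0.0889 0.1494] tool mm [ 0.3  0.6 11.4]
stop-.03 [0.6338 0.0893 0.1443] tool mm [0.7 0.3 5.4]
```

Keep pressing in small steps until the buffers answer.

```bash
python3 -m handwheel '[{"tx":0,"ty":0,"tz":2,"roll":0},{"tx":0,"ty":0,"tz":2,"roll":0},{"tx":0,"ty":0,"tz":0,"roll":0}]' |grep -E "pos|force"; python3 -m handwheel '[{"tx":0,"ty":0,"tz":2,"roll":0},{"tx":0,"ty":0,"tz":0,"roll":0}]' |grep -E "pos|force"; python3 -m handwheel '[{"tx":0,"ty":0,"tz":2,"roll":0},{"tx":0,"ty":0,"tz":0,"roll":0}]' |grep -E "pos|force"
```

```text
tool_pos: [0.6275, 0.083, 0.1449]
contact_force: [1.6, 0.4, 3.6]
grip_force: 1.4
tool_pos: [0.6281, 0.0832, 0.1439]
contact_force: [-4.7, 0.2, 8.9]
grip_force: 4.8
tool_pos: [0.6284, 0.0832, 0.1435]
contact_force: [-17.5, -1.3, 21.2]
grip_force: 12.0
```

```bash
python3 -m handwheel '[{"tx":0,"ty":0,"tz":-6,"roll":0},{"tx":0,"ty":0,"tz":-20,"roll":0},{"tx":0,"ty":0,"tz":-40,"roll":0},{"tx":0,"ty":0,"tz":-40,"roll":0},{"tx":0,"ty":0,"tz":-40,"roll":0},{"tx":30,"ty":0,"tz":-15,"roll":0},{"tx":30,"ty":0,"tz":-15,"roll":0},{"tx":30,"ty":0,"tz":-15,"roll":0},{"tx":0,"ty":0,"tz":0,"roll":0},{"tx":0,"ty":0,"tz":0,"roll":0}]' |grep -E "pos|force"
python3 - <<'E'
from h import *
for n,(a,b,c,e) in dict(side=(140,300,190,350),top=(60,290,120,420)).items():
    im,d=optics.get_image(n);np.savez(f"pics/{n}3.npz",im=im,d=d)
    cv2.imwrite(f"pics/{n}3.png",cv2.resize(im[a:b,c:e,::-1],None,fx=2.6,fy=2.6,interpolation=cv2.INTER_CUBIC))
E
```

```text
tool_pos: [0.4608, 0.0567, 0.2672]
contact_force: [0.6, -1.4, 0.6]
grip_force: 0.0
```

View pics/side3.png

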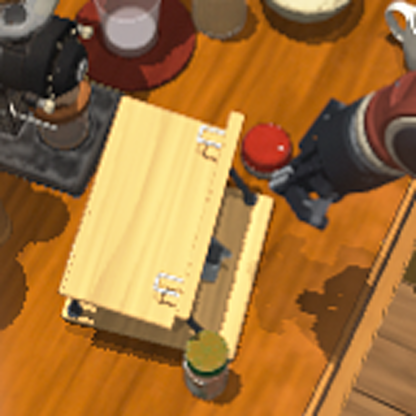

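View pics/top3.png

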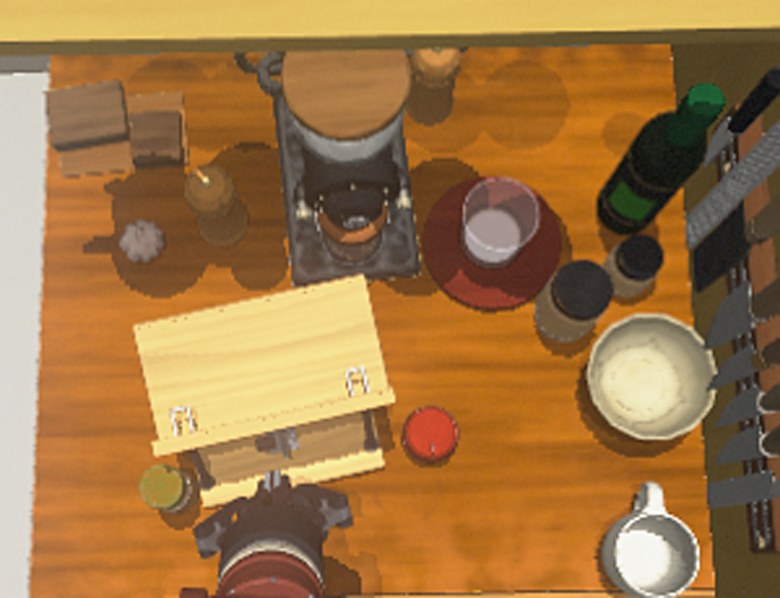

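Both views show the backrest folded flat, the pawl lever under it at about (283,440) in the top crop, and the bystanders in place. Checking the slope and the knob position before handing in.

```bash
python3 - <<'E'
from fit import *
d=np.load("pics/top3.npz")["d"];P=world("top",d)
m=np.zeros((384,512),np.uint8);cv2.fillPoly(m,[(np.array([(150,335),(360,290),(375,355),(165,400)])/2.6+[120,60]).astype(int)],1)
c,n,r=plane(P[m>0]);sl=np.arccos(abs(n[2]));print("slope deg",np.degrees(sl),"value",1.222-sl,r)
xa=np.array([.979,.205,0]);ya=np.array([-.205,.979,0]);A=np.array([.5367,.0675,0])
for v in range(int(428/2.6+60),int(462/2.6+60),2):
  for u in range(int(270/2.6+120),int(300/2.6+120),3):
    q=P[v,u]-A;print((q@xa).round(3),(q@ya).round(3),q[2].round(3),end=" | ")
  print()
E
python3 s.py|head -1
```

```text
slope deg 77.82995146481365 value -0.1363889097283817 0.02012145785663831
-0.016 0.006 0.163 | -0.018 -0.001 0.162 | -0.02 -0.009 0.162 | -0.003 -0.012 0.028 | 
-0.002 0.015 0.02 | -0.014 0.003 0.097 | -0.008 -0.003 0.036 | -0.011 -0.011 0.04 | 
-0.018 0.012 0.097 | -0.012 0.007 0.039 | -0.017 -0.003 0.064 | -0.015 -0.01 0.033 | 
-0.023 0.013 0.1 | -0.017 0.008 0.031 | -0.024 -0.002 0.079 | -0.019 -0.008 0.015 | 
-0.028 0.014 0.097 | -0.021 0.01 0.016 | -0.029 -0.001 0.071 | -0.025 -0.007 0.018 | 
-0.025 0.02 0.019 | -0.026 0.011 0.015 | -0.034 0.001 0.068 | -0.03 -0.005 0.017 | 
-0.03 0.021 0.018 | -0.031 0.013 0.011 | -0.038 0.003 0.053 | -0.036 -0.004 0.017 | 
14.85 [-0.092 -0.747  2.221  0.096  1.19  -1.879] [0.4621 0.057  0.2672]
```

Run:
```python
from h import *
d=np.load("pics/top3.npz")["d"];P=world("top",d)
m=np.zeros((384,512),np.uint8);cv2.fillPoly(m,[(np.array([(155,335),(340,295),(335,345),(170,385)])/2.6+[120,60]).astype(int)],1)
Q=P[m>0];Q=Q[(Q[:,2]>.11)&(Q[:,2]<.17)]
for _ in range(5):
    k,*_r=np.linalg.lstsq(np.c_[Q[:,:2],np.ones(len(Q))],Q[:,2],rcond=None);e=Q[:,2]-np.c_[Q[:,:2],np.ones(len(Q))]@k;Q=Q[abs(e)<max(.0015,2*e.std())]
s=np.arctan(np.hypot(*k[:2]));print(len(Q),m.sum(),e.std(),np.degrees(s),1.222-s,k)
```

```text
1217 1426 0.0015188913025674846 12.175457968732193 1.0094981705074424 [0.210848   0.04577346 0.00530605]
```

Slope is 12.2° (joint about 1.0), and the knob sits at the thrown position (-20 mm, top at about 0.10 m). The robot is clear, so I'm handing in.

```bash
python3 -c "
from station import ctrl
print(ctrl.finish_job())"
```

```text
the job is handed in; nothing more can be done
None
```

The recipe stand is folded onto its buffers with the pawl thrown back and the robot clear (last pictures: joint about 1.0 rad, bystanders looked in place); I handed it in at about 15 s without seeing a verdict, and the one doubt is joint 3 reading 0.055 rad, just under its 0.06 limit, while I was tilting the tool.

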